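# Pry the retaining clip off the dosing pump's shaft with the hooked pick

## Task

The dosing pump's rotor has to come off for service: take the yellow-handled hooked pick from the wooden block, work its hook through the gap between the shaft and the bowed back of the sprung retaining clip, and draw the clip straight up out of its groove, feeling your way so that you never press or lean hard on the shaft, the pump or the clip. Use the pick and not the fingers on the clip, let the clip end up lying in the white tray under the shaft, and stand the pick back in its slot in the block, leaving everything else where it is.

Things in the scene. Friction and masses are not known exactly. Their poses are not given: they have to be found in the camera images.
- pump: Blue round peristaltic dosing pump, cover and hose off, fixed; grey gearbox and motor behind; 160 x 330 x 195 mm high. Origin: bench top below the groove's centre. The shaft points along the pump's -y. The housing (160 mm across) has its front rim at y = +14 mm (studs out to +8 mm, 75 mm off the shaft axis), its top 195 mm above the bench. Two hose ports stick out on the +x side.
- seat (a point): Centre of the clip's groove on the shaft axis, 115 mm above the bench; axes as the pump's (y along the shaft towards the pump, z up). Groove 4.5 mm wide, 19 mm in diameter. Shaft 25 mm in diameter, from the groove 22 mm outward (to y = -22 mm); behind the groove a brass sleeve, also 25 mm in diameter, runs to the flat rotor hub (52 mm across) at y = +10 mm.
- clip: Loose dark steel sprung clip, horseshoe 34 wide, 29 high, 3 mm thick (along y), 26 g, upright in the groove, mouth down, two sprung jaws gripping from below (feet 8 mm below the origin). Origin: ring centre, on the shaft axis while seated; y along the shaft towards the pump, z up to the back. It can shift 0.8 mm either way along the groove. Pulls of more than 22 N bend it.
- clip_back (a point): Middle of the flat lower edge of the clip's bowed back (bar 18 mm wide, 4 mm high), 17 mm above the clip's origin: between shaft surface and back is a gap 4.5 mm high, some 14 mm wide, open along y. Pulled up here, the clip gives from a few newtons, peaks at about 7 to 13 N some 3 to 6 mm up, lets go 8 to 10 mm up, and then hangs loose on the hook by its back.
- pick: Hooked pick upright in the block's slot, 50 to 95 g. Origin: centre of the underside of its black collar (28 mm diameter, 5 mm thick), which rests on the block's top; z up. Yellow square handle 16 x 16 mm from 5 to 83 mm above it (black cap to 86). Below, a brass collet (13 mm across, 12 mm long) clamps a 5 mm steel shank; its hook is described at pick_axis.
- pick_axis (a point): Point on the pick's axis 84 mm below its origin, about where the hook is; axes as the pick's. The hook is a straight round toe, 3 mm in diameter, level, whose tip is 14 mm along the pick's +y from the axis. How far out the shank is clamped differs each time and is not measured: the toe's centre line lies anywhere from 77 to 91 mm below the pick's origin.
- block: Fixed wooden tool block, 64 (x) x 150 (y) x 95 mm high, origin at the centre of its underside. The pick stands at its +y end; at its -y end stand a red and a black screwdriver (handles up to 181 mm high, at y = -30 and -57 mm), which are part of the block.
- slot (a point): Centre of the pick's slot at the block's top face; axes as the block's. The slot is 14 mm wide (x), 44 mm long (y) and goes right through; the pick stands with its shank about 7 mm to the -y side of this point and its toe pointing along +y.
- tray: White plastic catch tray under the shaft, fixed; 170 (x) x 160 (y) x 20 mm high, wall and floor 3 mm; origin at the centre of its underside, 47 mm out from the groove along the pump's -y; axes as the pump's.
- cover: Bystander: pale translucent round pump cover lying flat, 160 mm across, 6 mm thick (10 mm at its brass middle); origin at the centre of its underside.
- reagent: Bystander: glass jar with white cap, 68 mm across, 130 mm high; origin at the centre of its underside.
- sprayer: Bystander: conical spray bottle, 72 mm across, 165 mm high; origin at the centre of its underside.
- cup: Bystander: small red cup, 60 mm across, 45 mm high; origin at the centre of its underside.
- radio: Bystander: black and red hand radio standing upright, 36 x 60 x 173 mm; origin at the centre of its underside.

How it is judged (in metres and radians):
On the way, in this order (a step that is already met when the one before it is completed fails the run):
1. the pick is lifted clear of the block in the fingers (z of pick in the frame of slot above 0.092 m and contact force between the fingers and pick above 2 N), for 0.1 s.
2. hooked in from above, the pick lifts the clip a little in its groove, loading it with 3 N or more (contact force between pick and clip above 3 N and z of clip in the frame of seat between 0.0004 and 0.007 m and horizontal distance between clip and seat below 0.004 m and y of pick in the frame of seat between -0.03 and 0.012 m and z of pick in the frame of seat above 0.085 m), for 0.05 s.
3. the clip is out of the groove, drawn upward off the shaft (z of clip in the frame of seat above 0.011 m).
At the end, for the whole second after the job is handed in: The clip lies at rest in the white tray (its origin inside the tray's outline and less than 30 mm above the tray's underside), and the pick stands released and at rest in its slot: collar within 3 mm of the block's top, within 20 mm of the slot's centre and upright to 0.12 rad (x of clip in the frame of tray between -0.085 and 0.085 m and y of clip in the frame of tray between -0.08 and 0.08 m and z of clip in the frame of tray between 0 and 0.03 m and linear speed of each of clip, pick below 0.02 m/s and horizontal distance between pick and slot below 0.02 m and z of pick in the frame of slot between -0.002 and 0.003 m and angle between pick's own z axis and vertical below 0.12 rad); the robot touches nothing.
It fails at once if the pick presses on the pump (shaft, sleeve, rotor or housing) with more than 10 N (contact force between pick and pump above 10 N).
It fails at once if the pick loads the clip with more than 22 N (contact force between pick and clip above 22 N).
It fails at once if the fingers touch the clip (more than 0.5 N) (contact force between the fingers and clip above 0.5 N).
It fails at once if the robot leans on the pump with more than 12 N (contact force between the arm and pump above 12 N).
It fails at once if a bystander is moved by more than 20 mm (distance of any of cover, reagent, sprayer, cup, radio from where it was at the start of the episode above 0.02 m).
It also fails if it takes over 66 s, if anything falls off the work surface, if the arm or the gripper's body presses on something with over 40 N, if the wrist force passes 120 N, or if a joint passes its speed limit or range.

## Robot

A 6-joint arm with a two-finger parallel gripper is mounted at the origin on the work surface. World frame = base frame: x ahead of the robot, y to its left, z up, the work surface at z = 0. Lengths are in m, angles in degrees, forces in N, time in s.
With the tool pointing down it reaches from about 0.375 to 0.75 m from the base axis. Payload 9 kg.
Tool frame: the origin (TCP) lies where the fingers leave the gripper's body, on its centre line; the fingertips stand 73 mm ahead of it and the grasp point (between the pads) lies 54 mm ahead of it (robot.tip_reach is the distance from the TCP to the fingertips, in m); z points along the fingers, y is the line along which they close (so a half turn about z gives the same grasp; the last joint's range is limited). The gripper opens to 85 mm and grips with 20 to 120 N. Pads are 22 mm wide; open, the fingers measure 114 mm over their backs; the gripper's body (76 mm by 85 mm) begins 54 mm behind the grasp point. The pads swing forward as they close: fully open they stand 13 mm farther back than shut.
Start: joints at [-85.182, 5.964, 5.575, 89.605, 0, 77.527], TCP at [0.178, -0.573, 0.304] pointing down, gripper open.
Joint ranges: [-171.21, 171.21], [-48.23, 106.86], [-62.78, 66.21], [-105.2, 120.99], [-86.42, 89.51], [-180, 180]. Speed limits (degrees/s): [127.2, 127.2, 147.25, 180, 180, 180].

## Interface

Orientations are given as [roll, pitch, yaw] about the fixed x, y, z axes, in that order (R = Rz(yaw) Ry(pitch) Rx(roll)).
In Python, from plant import robot gives the robot as it stands. Calls block until the motion is done:
- robot.move_pose(position, orientation): joint-space move of the TCP to a pose.
- robot.line_to(position, vel=0.15, rotation=None, guard=None): straight line of the TCP; rotation=None keeps the orientation; vel is the mean speed in m/s. With guard (N) it stops when the force on the tool has changed by that much, and returns True; else False.
- robot.goto_joints(angles): joint-space move.
- robot.set_gripper(opening): finger opening in m; the grip force is fixed at half the most; returns when the fingers have stopped.
- robot.pause(seconds).
- robot.ik(position, orientation): joint angles nearest the present ones, or None.
- robot.observe(): the state.
- robot.grab_frame(name): name is "side" or "top" or "wrist"; returns the picture (400x640x3 uint8, blue, green, red); there is no depth.
- robot.get_calibration(name): a dict with "vertical_fov" (degrees; the focal length in pixels is half the picture's height over the tangent of half this angle, whatever the lens; pixels are square), "cx", "cy" (the principal point, pixels), "rvec" (rotation vector, rad) and "tvec" (3), from world to camera coordinates, as OpenCV has them. Camera axes: x right, y down, z forward; pixel columns grow to the right and rows downward; lengths in m; the calibration is good to about 2 mm. The wrist camera is an equidistant fisheye: a pixel r from the principal point sees the ray r / f radians off the axis. A picture is of the moment at which its call begins: read the wrist's pose just before it. get_calibration takes no time and is no camera call; for the wrist camera it gives the pose at the moment of the call.
A pose or a line that the arm cannot do raises robot.IKError and nothing moves.
- robot.job_done(): hands the job in; it is judged then, once.
The state is a dict: "time": time; "q": joint angles; "qvel": joint speeds; "joint_torque": joint torques, N m; "tool_pos": TCP position; "tcp_rot": TCP orientation; "ft_force": force on the tool from outside, world axes, zero at the start; "torque": the same for the moment, N m; "gripper_width": finger opening in m; "gripper_force": force on a finger pad.
Only numpy, scipy, OpenCV 4.12 (cv2) and the standard library are available. Lean on these libraries where they do the work, as an engineer would, in place of code of your own. Each camera call takes 0.05 s, during which the arm holds its last target. There are 200 camera calls.

## Working session

There is one attempt and no reset: what is moved stays moved. The work goes in short steps, each a Python script; the robot and the scene stay as the last script left them, time stands still between calls to the robot, and variables do not carry over. Pictures are saved under pics/ and viewed, at most 10 in all, crops included, and the job is handed in when it is done.

```bash
mkdir -p pics; ls; cat > h.py <<'E'
import numpy as np, cv2
from plant import robot
def cal(n):
    c=robot.get_calibration(n); R=cv2.Rodrigues(np.array(c["rvec"],float))[0]; t=np.array(c["tvec"],float).ravel()
    return dict(f=200/np.tan(np.radians(c["vertical_fov"])/2),cx=c["cx"],cy=c["cy"],R=R,t=t,C=-R.T@t,fish=n=="wrist")
def ray(c,u,v):
    x,y=(u-c["cx"])/c["f"],(v-c["cy"])/c["f"]
    if c["fish"]:
        r=np.hypot(x,y)+1e-12; d=np.array([x/r*np.sin(r),y/r*np.sin(r),np.cos(r)])
    else: d=np.array([x,y,1.]); d/=np.linalg.norm(d)
    return c["C"],c["R"].T@d
def plane(c,u,v,z):
    C,d=ray(c,u,v); return C+d*(z-C[2])/d[2]
def tri(*rs):
    A=sum(np.eye(3)-np.outer(d,d) for C,d in rs); b=sum((np.eye(3)-np.outer(d,d))@C for C,d in rs)
    p=np.linalg.solve(A,b); return p,[np.linalg.norm(np.cross(p-C,d)) for C,d in rs]
def proj(c,p):
    q=c["R"]@np.asarray(p,float)+c["t"]
    if c["fish"]:
        rho=np.hypot(q[0],q[1]); th=np.arctan2(rho,q[2]); return c["f"]*th*q[:2]/rho+[c["cx"],c["cy"]]
    return c["f"]*q[:2]/q[2]+[c["cx"],c["cy"]]
E
python3 - <<'E'
from h import *
np.set_printoptions(precision=3,suppress=True)
ims=[]
for n in("side","top","wrist"):
    c=cal(n); print(n,c["C"],c["R"][2],c["f"],c["cx"],c["cy"])
    im=robot.grab_frame(n); cv2.imwrite(f"pics/{n}0.png",im)
print(robot.observe())
E
```

```text
pics
side [0.155 0.856 1.279] [ 0.298 -0.554 -0.778] 489.9621985626489 321.0216633246461 197.7804130606023
top [ 0.539 -0.018  1.237] [ 0.057  0.01  -0.998] 368.08023219235866 318.15572675481695 204.26933082066074
wrist [ 0.249 -0.552  0.373] [-0.272 -0.083 -0.959] 309.70691628693146 317.4340333093686 198.81548379756615
{'time': 0.15, 'q': array([-85.181,   5.991,   5.537,  89.606,   0.001,  77.528]), 'qvel': array([ 0.044, -0.065,  0.053,  0.023, -0.088,  0.005]), 'joint_torque': array([  0.001, -55.736,  50.401,   0.013,  -0.   ,   0.   ]), 'tool_pos': array([ 0.178, -0.573,  0.303]), 'tcp_rot': array([-179.942,   -0.014,   17.291]), 'ft_force': array([ 0.204, -0.423, -0.532]), 'torque': array([-0.033,  0.006, -0.004]), 'gripper_force': 0.0, 'gripper_width': 0.08543760335108722}
```

View pics/top0.png

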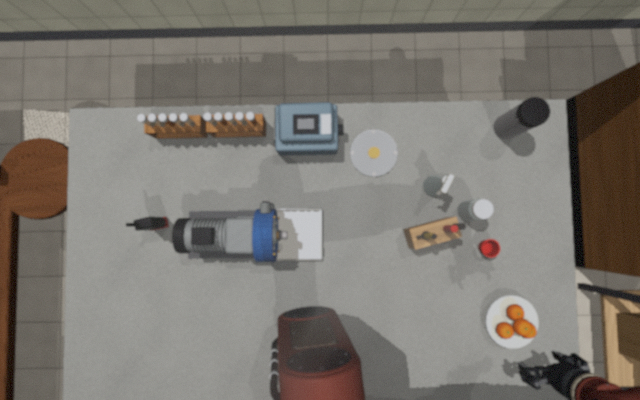

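View pics/side0.png

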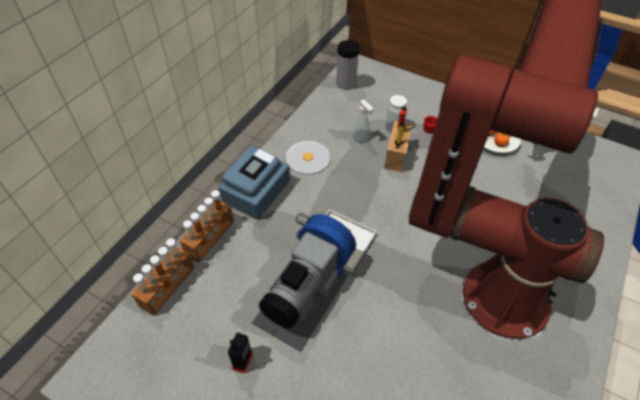

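The top view shows the pump at about (225,235), its shaft pointing right over the tray at (302,234). The block is at (435,233) with the pick at its left end. The side view shows the same layout, with the arm hiding nothing important. Next I'll get rough positions and a zoomed crop.

```bash
python3 - <<'E'
from h import *
np.set_printoptions(precision=4,suppress=True)
c=cal("top"); im=cv2.imread("pics/top0.png"); hsv=cv2.cvtColor(im,cv2.COLOR_BGR2HSV)
def rect(m,box,z,name):
    k=np.zeros_like(m); x0,y0,x1,y1=box; k[y0:y1,x0:x1]=m[y0:y1,x0:x1]
    k=cv2.morphologyEx(k,cv2.MORPH_OPEN,np.ones((3,3)))
    cs=max(cv2.findContours(k,0,2)[0],key=cv2.contourArea); b=cv2.boxPoints(cv2.minAreaRect(cs))
    P=np.array([plane(c,u,v,z)[:2] for u,v in b]); print(name,b.tolist(),"\n",P,P.mean(0),np.linalg.norm(P[0]-P[1]),np.linalg.norm(P[1]-P[2]))
rect(cv2.inRange(hsv,(5,90,60),(25,255,255)),(395,205,475,260),.095,"block")
rect(cv2.inRange(hsv,(0,0,190),(180,40,255)),(275,200,330,270),.02,"tray")
rect(cv2.inRange(hsv,(105,120,40),(125,255,255)),(240,195,290,270),.115,"housing")
for n,u,v,z in(("cover",374,152,0),("jar",482,210,.13),("cup",489,248,.045),("spray",445,184,.165)): print(n,plane(c,u,v,z))
a=cv2.resize(im[200:275,395:475],None,fx=5,fy=5,interpolation=2);b=cv2.resize(im[200:275,245:325],None,fx=5,fy=5,interpolation=2)
cv2.imwrite("pics/z.png",np.hstack([a,b])[:600,:800])
E
```

```text
block [[409.01171875, 227.55294799804688], [451.7882080078125, 218.04705810546875], [454.39996337890625, 229.79998779296875], [411.62347412109375, 239.30587768554688]] 
 [[ 0.5277 -0.2858]
 [ 0.555  -0.4184]
 [ 0.5187 -0.4251]
 [ 0.4915 -0.2928]] [ 0.5232 -0.3555] 0.13538684693434175 0.03693419534166435
tray [[285.0, 212.0], [320.0, 212.0], [320.0, 257.0], [285.0, 257.0]] 
 [[ 0.5846  0.1045]
 [ 0.5828 -0.0114]
 [ 0.435  -0.0091]
 [ 0.4367  0.106 ]] [0.5098 0.0475] 0.11586092508424119 0.14784344849157302
housing [[253.0, 212.0], [271.0, 212.0], [271.0, 257.0], [253.0, 257.0]] 
 [[0.5826 0.1928]
 [0.5817 0.1377]
 [0.4452 0.1388]
 [0.446  0.1935]] [0.5139 0.1657] 0.055063305622541775 0.13649763073482968
cover [ 0.784  -0.1974  0.    ]
jar [ 0.5772 -0.4971  0.13  ]
cup [ 0.4579 -0.5513  0.045 ]
spray [ 0.6535 -0.3777  0.165 ]
```

View pics/z.png

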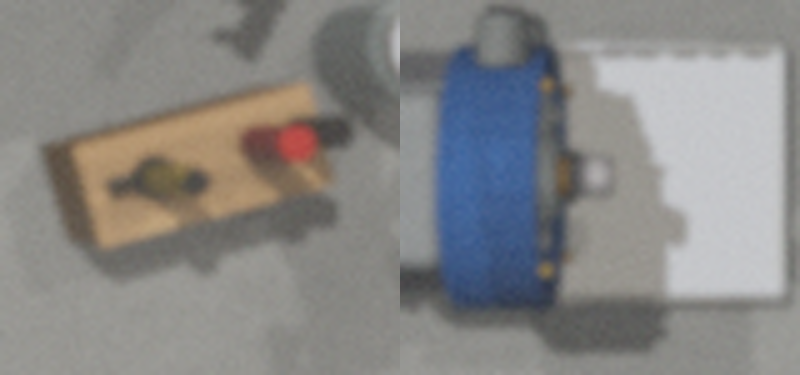

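The crop shows the pick near px (427,236) and the screwdrivers at the right end of the block. The shaft tip is at px (284,234). Block yaw is about 11.6° and the pump's is near 0. I'll move to the block for a closer look from two places.

```bash
python3 - <<'E'
from h import *
np.set_printoptions(precision=4,suppress=True)
p0=plane(cal("top"),434,236.4,.18); print(p0)
yaw=-78.4
for q in ([*p0[:2],.36],[p0[0],p0[1],.25]): print(robot.ik(q,[180,0,yaw]))
print(robot.ik([.51,.05,.32],[180,0,-90]))
b=np.array([-.2,.98])
robot.move_pose([*(p0[:2]-.02*b),.36],[180,0,yaw])
for i,s in enumerate((0,1)):
    if s: robot.line_to([*(p0[:2]-.02*b+.07*np.array([.98,.2])),.36],vel=.15)
    robot.pause(.2)
    c=cal("wrist"); np.save(f"pics/c{i}.npy",c,allow_pickle=True); im=robot.grab_frame("wrist"); cv2.imwrite(f"pics/w{i}.png",im)
    print(c["C"],robot.observe()["tool_pos"],proj(c,[*p0[:2],.18]))
print(robot.observe()["time"])
a,b=[cv2.imread(f"pics/w{i}.png")[60:400,120:520] for i in(0,1)]
cv2.imwrite("pics/w01.png",np.hstack([a,b]))
E
```

```text
[ 0.5023 -0.3362  0.18  ]
[ -46.1764    8.0073   13.6372   95.6299    0.     -147.7764]
[ -46.1764    6.4911    0.538    84.047     0.     -147.7764]
[ -9.0502  -9.0973  -7.5612  91.536    0.     -99.0502]
[ 0.5216 -0.4278  0.4299] [ 0.5062 -0.3559  0.36  ] [318.4026 219.8655]
[ 0.5896 -0.4141  0.4303] [ 0.5743 -0.3421  0.3603] [397.1351 219.4819]
4.5583
```

View pics/w01.png

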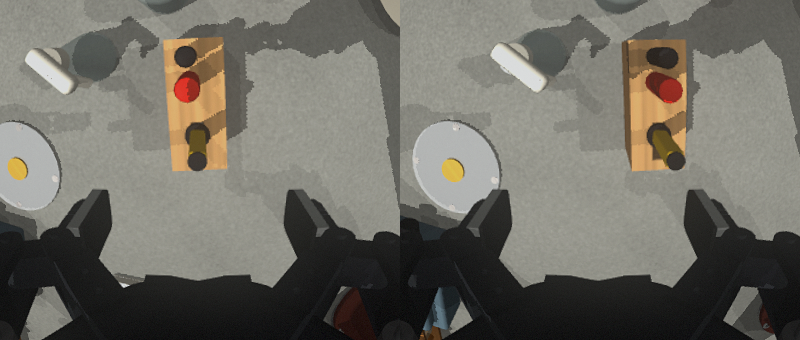

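In both views the cap shows at full px (317,221) and (396,221), with the collar just above it at about (318,192). The block's top corners are clear. Next I'll triangulate these.

```bash
python3 - <<'E'
from h import *
np.set_printoptions(precision=4,suppress=True)
c=[np.load(f"pics/c{i}.npy",allow_pickle=True).item() for i in(0,1)]
im=[cv2.imread(f"pics/w{i}.png") for i in(0,1)]
caps=[]
for i,(u,v) in enumerate(((317,221),(396,221))):
    g=cv2.GaussianBlur(im[i],(3,3),0).max(2); k=np.zeros_like(g); s=14; k[v-s:v+s,u-s:u+s]=(g[v-s:v+s,u-s:u+s]<75)*255
    n,l,st,ce=cv2.connectedComponentsWithStats(k); j=l[v,u] ; print(st[j],ce[j]); caps.append(ce[j])
print("cap",tri(*[ray(c[i],*caps[i]) for i in(0,1)]))
P=[]
for a,b in (((173,171),(232,171)),((227,168),(286,168)),((164,41),(229,41)),((223,38),(287,40))):
    a=np.array(a)+[120,60];b=np.array(b)+[120,60]
    print(tri(ray(c[0],*a),ray(c[1],*b))[0], plane(c[0],*a,.095),plane(c[1],*b,.095)); P.append((plane(c[0],*a,.095)+plane(c[1],*b,.095))/2)
P=np.array(P); d=(P[0]+P[1]-P[2]-P[3])[:2]/2; print(np.linalg.norm(d),np.degrees(np.arctan2(-d[0],d[1])),P.mean(0))
E
python3 -c "
import cv2,numpy as np
o=[cv2.resize(cv2.imread(f'pics/w{i}.png')[170:240,x:x+70],None,fx=5.7,fy=5.7,interpolation=2) for i,x in((0,283),(1,350))]
cv2.imwrite('pics/pk.png',np.hstack(o))"
```

```text
[309 212  17  18 248] [317.0081 220.7661]
[387 211  18  19 245] [395.3837 220.4327]
cap (array([ 0.5032, -0.3346,  0.1788]), [np.float64(2.184904950299645e-05), np.float64(2.184904950291967e-05)])
[ 0.522  -0.2849  0.094 ] [ 0.522  -0.2853  0.095 ] [ 0.5222 -0.2853  0.095 ]
[ 0.4627 -0.3052  0.1053] [ 0.4609 -0.3017  0.095 ] [ 0.4585 -0.3013  0.095 ]
[ 0.5587 -0.4293  0.0952] [ 0.5587 -0.4292  0.095 ] [ 0.5587 -0.4294  0.095 ]
[ 0.4982 -0.445   0.1013] [ 0.4977 -0.4449  0.095 ] [ 0.4965 -0.446   0.095 ]
0.14866672338342776 14.408545053565444 [ 0.5094 -0.3654  0.095 ]
```

View pics/pk.png

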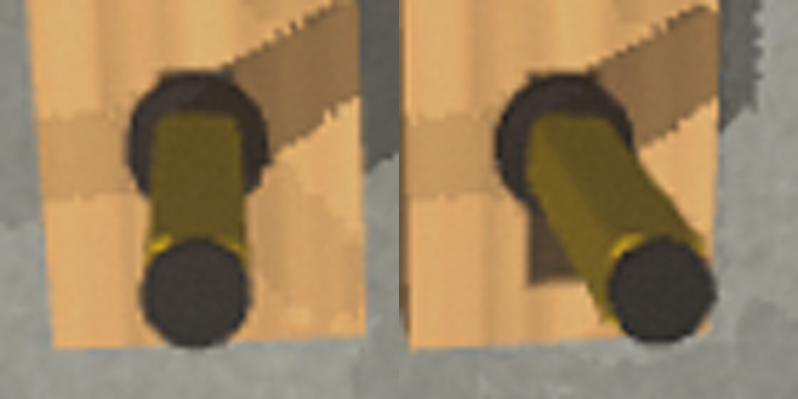

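The cap triangulates to (0.503,-0.335,0.179), against an expected height of 0.181. The block yaw is 14.4°, and the pick sits 31 mm along the block's +y. All of that is consistent, so I'll grasp, lift and go to look at the clip.

```bash
python3 - <<'E'
from h import *
np.set_printoptions(precision=4,suppress=True)
x,y=.5032,-.3346; yaw=-75.6
robot.move_pose([x,y,.29],[180,0,yaw])
print("hit",robot.line_to([x,y,.200],vel=.12,guard=10))
f0=robot.observe()["ft_force"]
robot.set_gripper(0)
o=robot.observe(); print(o["tool_pos"],o["tcp_rot"],o["gripper_width"],o["gripper_force"],f0,o["ft_force"],o["time"])
robot.line_to([x,y,.205],vel=.04); print(robot.observe()["ft_force"])
robot.line_to([x,y,.335],vel=.15); robot.pause(.15)
o=robot.observe(); print(o["tool_pos"],o["gripper_width"],o["ft_force"],o["time"])
robot.move_pose([.465,0,.335],[180,0,-90])
for i in (2,3):
    if i==3: robot.line_to([.555,0,.335],vel=.15)
    robot.pause(.25)
    c=cal("wrist"); np.save(f"pics/c{i}.npy",c,allow_pickle=True); cv2.imwrite(f"pics/w{i}.png",robot.grab_frame("wrist"))
    o=robot.observe(); print(c["C"],o["tool_pos"],o["tcp_rot"],o["ft_force"],o["gripper_width"],o["time"])
a,b=[cv2.imread(f"pics/w{i}.png")[60:400,120:520] for i in(2,3)]
cv2.imwrite("pics/w23.png",np.hstack([a,b]))
E
```

```text
hit False
[ 0.5029 -0.3347  0.2002] [179.96    -0.0101 -75.6133] 0.015037713071103213 58.38226854801178 [ 0.3348 -0.3885  0.2383] [-3.2532 -0.258   2.2861] 6.6333
[-3.5958 -0.2521  0.8359]
[ 0.503  -0.3343  0.3338] 0.015406076461968884 [ 0.4719 -0.8534  0.0427] 8.075
[ 0.466  -0.0741  0.4048] [ 0.4652 -0.0005  0.3349] [179.9837   0.004  -90.0518] [ 0.1542  0.3125 -1.2444] 0.015558027574399213 9.65
[ 0.5554 -0.0734  0.4053] [0.5547 0.     0.3353] [-179.9703   -0.0089  -90.0055] [-0.6953 -0.2442 -1.7857] 0.015257568172289836 10.7
```

View pics/w23.png

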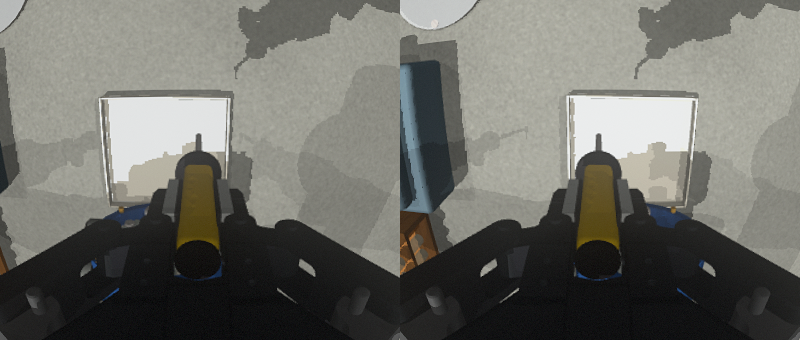

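The pick is firmly held with its toe pointing away from the camera, and the tray is visible, but the fingers hide the clip. I'll move to views offset ±70 mm beside the shaft.

```bash
python3 - <<'E'
from h import *
np.set_printoptions(precision=4,suppress=True)
for i,x in ((4,.585),(5,.44)):
    robot.line_to([x,.09,.335],vel=.2)
    robot.pause(.25)
    c=cal("wrist"); np.save(f"pics/c{i}.npy",c,allow_pickle=True); cv2.imwrite(f"pics/w{i}.png",robot.grab_frame("wrist"))
    o=robot.observe(); print(c["C"],o["tool_pos"],o["tcp_rot"],o["ft_force"],o["time"],proj(c,[.51,.116,.132]))
o=[]
for i in (4,5):
    c=np.load(f"pics/c{i}.npy",allow_pickle=True).item();u,v=proj(c,[.51,.116,.125]).astype(int)
    print(u,v); o.append(cv2.resize(cv2.imread(f"pics/w{i}.png")[v-50:v+50,u-50:u+50],(400,400),interpolation=2))
cv2.imwrite("pics/w45.png",np.hstack(o))
E
```

```text
[0.5856 0.0156 0.405 ] [0.5849 0.0892 0.3351] [-179.9896   -0.0051  -90.0649] [-0.4574 -0.3149 -1.6696] 11.625 [396.7008 217.4079]
[0.4413 0.0165 0.4046] [0.4403 0.09   0.3348] [179.9646   0.0049 -90.0035] [ 0.6083  0.244  -0.1359] 12.8 [245.4818 216.7929]
395 214
247 214
```

View pics/w45.png

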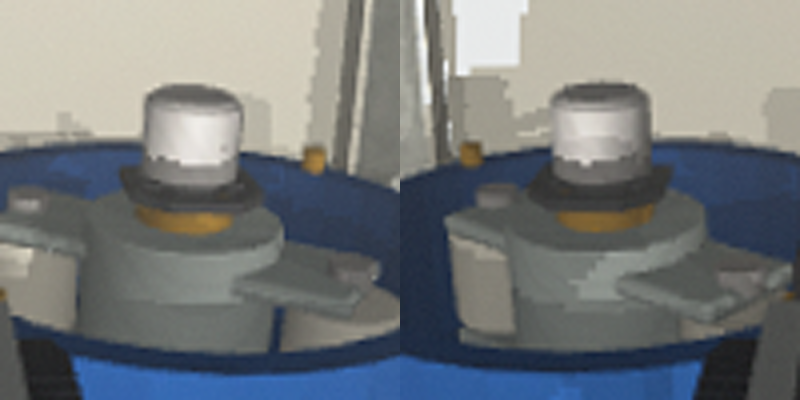

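Both crops show the shaft pointing up the image, the dark clip and the brass sleeve. The clip's rear top edge is at crop (188,209) left and (202,209) right, and the sleeve/hub line at (186,233) and (205,231). The shaft midlines are at (193,150) and (202,150). Now to triangulate those.

```bash
python3 - <<'E'
from h import *
np.set_printoptions(precision=4,suppress=True)
C={i:np.load(f"pics/c{i}.npy",allow_pickle=True).item() for i in(2,3,4,5)}
def T(a,b): return tri(ray(C[4],345+a[0]/4,164+a[1]/4),ray(C[5],197+b[0]/4,164+b[1]/4))
for n,a,b in (("clip rear top",(188,209),(202,209)),("sleeve/hub",(186,233),(205,231)),("tip top rim",(194,107),(201,106)),("clip left",(120,170),(125,190)),("clip right",(262,190),(272,170)),("face ctr",(194,96),(201,96))): print(n,*T(a,b))
# shaft axis: intersect planes through midline rays
for r in (100,150):
  pass
N=[]
for k,o,(a,b) in ((4,(345,164),((195,100),(192.5,165))),(5,(197,164),((201,100),(202,165)))):
    # silhouette midplane
    d=[ray(C[k],o[0]+p[0]/4,o[1]+p[1]/4)[1] for p in(a,b)]; n=np.cross(*d); n/=np.linalg.norm(n); N.append((n,C[k]["C"]))
ax=np.cross(N[0][0],N[1][0]); ax/=ax[1]; A=np.array([N[0][0],N[1][0],[0,1,0]])
print("axis dir",ax,"yaw",np.degrees(np.arctan(-ax[0])),"at y=.116",np.linalg.solve(A,[N[0][0]@N[0][1],N[1][0]@N[1][1],.116]))
# tray from view 2/3 far corners (outer rim z .02)
for k,p in ((2,(100,95)),(2,(233,92)),(3,(167,95)),(3,(298,92))): print("tray",plane(C[k],p[0]+120,p[1]+60,.02))
# hook bottom
for k in C:
    im=cv2.imread(f"pics/w{k}.png"); print(k,[int(im[r,318].max()) for r in range(186,206)], end=" ")
    tp={2:(-.0005),3:0,4:.0892,5:.09}[k]
    for r in (194,196):
        c0,d=ray(C[k],318,r); t=(tp-.0025-c0[1])/d[1]; print(r,(c0+t*d)[2],end=" ")
    print()
E
```

```text
clip rear top [0.5113 0.12   0.1185] [np.float64(0.00031095383008513815), np.float64(0.00031095383008515197)]
sleeve/hub [0.5111 0.1264 0.1178] [np.float64(4.433304805282995e-05), np.float64(4.433304805285189e-05)]
tip top rim [0.5106 0.0945 0.1146] [np.float64(0.0002443372285473067), np.float64(0.00024433722854732355)]
clip left [0.5298 0.1112 0.1219] [np.float64(0.00288909926052916), np.float64(0.0028890992605289517)]
clip right [0.4928 0.1119 0.1199] [np.float64(0.002253345632671275), np.float64(0.0022533456326715765)]
face ctr [0.5106 0.092  0.1139] [np.float64(0.000374342737107577), np.float64(0.0003743427371076027)]
axis dir [0.0118 1.     0.1707] yaw -0.6733376639744271 at y=.116 [0.5108 0.116  0.1186]
tray [ 0.5923 -0.0182  0.02  ]
tray [ 0.4216 -0.0202  0.02  ]
tray [ 0.5942 -0.0156  0.02  ]
tray [ 0.4257 -0.0214  0.02  ]
2 [228, 228, 228, 228, 228, 229, 234, 141, 85, 89, 90, 92, 90, 92, 91, 91, 91, 90, 90, 89] 194 0.1531366484714785 196 0.15920681073212428 
3 [236, 236, 237, 236, 237, 237, 243, 152, 90, 96, 96, 97, 98, 98, 96, 98, 96, 97, 96, 97] 194 0.15414458467985054 196 0.1602062781372545 
4 [175, 176, 175, 174, 174, 174, 178, 120, 93, 96, 96, 97, 97, 97, 96, 97, 96, 96, 94, 95] 194 0.15319771005972027 196 0.1592771324166709 
5 [157, 157, 157, 177, 195, 192, 198, 123, 82, 85, 85, 86, 84, 86, 88, 85, 83, 86, 85, 85] 194 0.1533024074836774 196 0.15936411709649254
```

x is consistent at 0.511, and the shaft axis height of 0.1186 agrees with the given 0.115. Cast at the known heights, the tip, clip and hub put the seat at y ≈ 0.113 ± 0.0015. The hook sits about 77–83 mm below the pick's origin, which predicts first contact at TCP z of about 0.311–0.317. Next I'll feel for the shaft top in front of the clip.

```bash
python3 - <<'E'
from h import *
np.set_printoptions(precision=5,suppress=True)
robot.move_pose([.511,.092,.35],[180,0,-90])
robot.line_to([.511,.092,.327],vel=.06); robot.pause(.3)
F=[]
for _ in range(5): robot.pause(.03); o=robot.observe(); F.append(o["ft_force"])
print(o["tool_pos"],np.mean(F,0),np.std(F,0))
print("hit",robot.line_to([.511,.092,.302],vel=.007,guard=2.5))
for _ in range(4): o=robot.observe(); print(o["tool_pos"],o["ft_force"],o["torque"]); robot.pause(.05)
z=o["tool_pos"][2]
robot.line_to([.511,.092,z+.0015],vel=.01); robot.pause(.1)
for _ in range(3): o=robot.observe(); print(o["tool_pos"],o["ft_force"],o["time"]); robot.pause(.05)
E
```

```text
[0.51106 0.09199 0.3271 ] [ 0.0187   0.05949 -0.85447] [0.41016 0.43058 0.57296]
hit True
[0.51098 0.09198 0.31364] [-0.09774 -0.76767  5.40816] [-0.03826 -0.01394 -0.01385]
[0.51099 0.09196 0.31362] [-0.18237 -0.20276  5.56782] [-0.05548 -0.00536  0.01162]
[0.51099 0.09198 0.31363] [ 0.21041 -0.43543  5.41594] [-0.02076 -0.01485  0.02557]
[0.51101 0.09198 0.31362] [-0.21269  0.90498  5.44741] [-0.09864 -0.01426  0.01521]
[0.51088 0.09203 0.31479] [ 0.56981  0.5113  -1.73226] 16.825
[0.51092 0.092   0.31485] [-0.36925 -0.51667 -1.25367] 16.875
[0.51092 0.09202 0.31494] [ 0.20579  0.15395 -1.57085] 16.925
```

The hook touches the shaft at TCP z = 0.3136, which makes the toe 80 mm below the origin and fits the expected range. Next I insert through the gap at +0.85 mm, guarded.

```bash
python3 - <<'E'
from h import *
np.set_printoptions(precision=5,suppress=True)
z=.3145
robot.line_to([.511,.092,z],vel=.01); robot.pause(.2)
def st(n=5):
    F=[]
    for _ in range(n): robot.pause(.03); o=robot.observe(); F.append(o["ft_force"])
    print(o["tool_pos"],np.mean(F,0),o["time"]); return np.mean(F,0)
f0=st()
print("hit",robot.line_to([.511,.1045,z],vel=.01,guard=3)); f1=st()
c=cal("wrist"); cv2.imwrite("pics/w6.png",robot.grab_frame("wrist"))
E
python3 -c "
import cv2
cv2.imwrite('pics/w6c.png',cv2.resize(cv2.imread('pics/w6.png')[150:300,240:400],None,fx=4,fy=4,interpolation=2))"
```

```text
[0.51101 0.09198 0.31451] [ 0.00282 -0.10229 -0.46102] 17.5917
hit False
[0.51101 0.10445 0.31453] [ 0.30751 -0.17611 -1.03276] 19.1583
```

View pics/w6c.png

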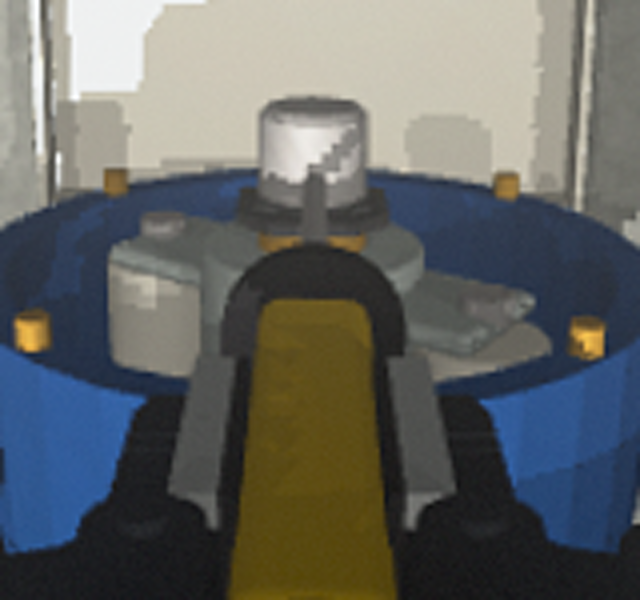

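The hook's foot is centred on the shaft, just in front of the clip at crop (316,172). I'll lift gently and look for a load.

```bash
python3 - <<'E'
from h import *
np.set_printoptions(precision=5,suppress=True)
def st(n=4):
    F=[]
    for _ in range(n): robot.pause(.02); o=robot.observe(); F.append(o["ft_force"])
    print(o["tool_pos"],np.mean(F,0),o["time"]); return np.mean(F,0)
f0=st(); x,y,z0=.511,.1045,.3145
for dz in (.0012,.0022,.0032,.0042,.0055,.007,.0085,.010,.0115,.013,.015):
    h=robot.line_to([x,y,z0+dz],vel=.01,guard=12); f=st(); df=f0[2]-f[2]
    if h: print("guard"); break
    if df>17: print("load",df); break
    if dz>=.0032 and df<1 and dz<.006: print("no load"); break
E
```

```text
[0.511   0.1045  0.31451] [-0.05375 -0.1101  -0.5338 ] 19.275
[0.51096 0.10448 0.31561] [-0.25831  0.39252 -2.67183] 19.6083
[0.51093 0.10451 0.3165 ] [ 0.32059 -0.20429 -3.86985] 19.925
[0.51091 0.10451 0.31751] [-0.35866  0.21202 -6.03147] 20.2417
[0.51098 0.10449 0.31863] [ 0.23837  0.37575 -6.9051 ] 20.5583
[0.51099 0.1045  0.32006] [-0.1467   0.01657 -7.12594] 20.9083
[0.51109 0.1045  0.32189] [-0.08218 -0.12206 -5.22831] 21.275
[0.51104 0.10449 0.32342] [-0.87562 -0.07184 -2.78146] 21.6417
[0.51124 0.10449 0.32496] [ 0.53498  0.17396 -0.75998] 22.0083
[0.51106 0.10451 0.32608] [-0.05002 -0.08642 -0.9676 ] 22.375
[0.51101 0.10451 0.3275 ] [ 0.32715 -0.08508 -1.39735] 22.7417
[0.51102 0.1045  0.32954] [-0.11954  0.28478 -0.73357] 23.1583
```

The force curve is as described: about 6.6 N at the peak, release at about 9 mm, and the clip now hangs loose. I'll draw it up, carry it out over the tray, set it down and withdraw the toe.

```bash
python3 - <<'E'
from h import *
np.set_printoptions(precision=5,suppress=True)
def st():
    o=robot.observe(); print(o["tool_pos"],o["ft_force"],o["time"])
robot.line_to([.511,.1045,.362],vel=.04); robot.pause(.2)
robot.line_to([.511,.03,.362],vel=.05); robot.pause(.2); st()
cv2.imwrite("pics/w7.png",robot.grab_frame("wrist"))
robot.line_to([.511,.03,.218],vel=.09); robot.pause(.2)
print(robot.line_to([.511,.03,.194],vel=.02,guard=4)); st(); robot.pause(.2)
cv2.imwrite("pics/w8.png",robot.grab_frame("wrist"))
robot.line_to([.511,.004,robot.observe()["tool_pos"][2]],vel=.03); robot.pause(.3); st()
cv2.imwrite("pics/w9.png",robot.grab_frame("wrist"))
cv2.imwrite("pics/w789.png",np.hstack([cv2.resize(cv2.imread(f"pics/w{i}.png")[120:300,250:385],(266,355)) for i in(7,8,9)]))
E
```

```text
[0.51099 0.03015 0.36201] [ 0.12337 -0.17689 -0.96151] 26.1667
False
[0.51106 0.02998 0.19414] [-0.17297  0.52302 -0.77502] 29.5167
[0.51098 0.00411 0.19402] [-0.43819  0.10858 -1.12195] 31.0833
```

View pics/w789.png

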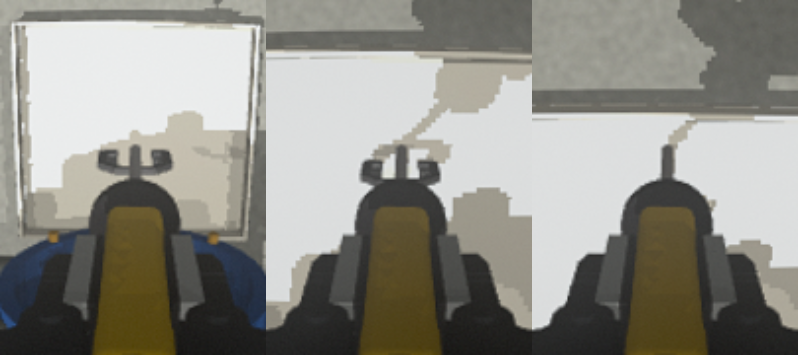

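The clip hung properly from the toe (panel 1), was set on the tray floor (panel 2), and stayed behind when the toe was withdrawn (panel 3). I'll go back over the block and check the clip with the top camera.

```bash
python3 - <<'E'
from h import *
np.set_printoptions(precision=5,suppress=True)
robot.line_to([.511,.004,.335],vel=.12)
robot.move_pose([.5027,-.3347,.335],[180,0,-75.6])
im=robot.grab_frame("top"); 
robot.line_to([.5027,-.3347,.225],vel=.1); robot.pause(.2)
o=robot.observe(); print(o["tool_pos"],o["tcp_rot"],o["ft_force"],o["time"])
h=robot.line_to([.5027,-.3347,.2002],vel=.015,guard=5)
o=robot.observe(); print(h,o["tool_pos"],o["ft_force"],o["torque"],o["time"])
w=robot.grab_frame("wrist")
cv2.imwrite("pics/a.png",np.hstack([cv2.resize(im[200:270,255:335],(400,350),interpolation=2),cv2.resize(w[130:270,240:400],(400,350),interpolation=2)]))
E
```

```text
[ 0.50287 -0.33489  0.22556] [-179.97569   -0.04129  -75.60175] [-0.14262  0.03332 -0.62197] 35.2417
False [ 0.50268 -0.3347   0.20024] [ 0.27965 -0.34338 -0.59779] [0.00038 0.13448 0.03493] 37.0417
```

View pics/a.png

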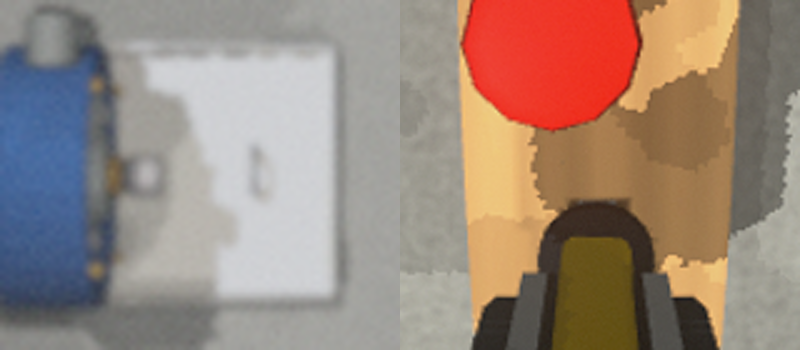

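The clip is in the tray at crop (262,172), and the pick is down in its slot. I'll feel for the collar seating, then release, retreat and verify.

```bash
python3 - <<'E'
from h import *
np.set_printoptions(precision=5,suppress=True)
h=robot.line_to([.5027,-.3347,.194],vel=.006,guard=4)
o=robot.observe(); print(h,o["tool_pos"],o["ft_force"],o["time"])
robot.set_gripper(.05); robot.pause(.2)
robot.line_to([.5027,-.3347,.30],vel=.12)
b=np.array([-.249,.969])
cs=[];ims=[]
for x,y in ((.505,-.355),(.565,-.34)):
    robot.line_to([x,y,.355],vel=.15); robot.pause(.3); cs.append(cal("wrist")); ims.append(robot.grab_frame("wrist"))
for c,im in zip(cs,ims): print(proj(c,[.503,-.3346,.181]))
P=[]
for c,im in zip(cs,ims):
    u,v=proj(c,[.503,-.3346,.180]).astype(int); g=cv2.GaussianBlur(im,(3,3),0).max(2); k=np.zeros_like(g); s=14; k[v-s:v+s,u-s:u+s]=(g[v-s:v+s,u-s:u+s]<75)*255
    n,l,st,ce=cv2.connectedComponentsWithStats(k); j=l[v,u]; print(st[j],ce[j]); P.append(ray(c,*ce[j]))
print(tri(*P)); o=robot.observe(); print(o["gripper_width"],o["time"])
cv2.imwrite("pics/f.png",np.hstack([im[150:290,200:470] for im in ims]))
E
```

```text
True [ 0.50268 -0.3347   0.20011] [-0.14438 -0.16275  6.36208] 37.4083
[314.44855 222.01063]
[386.0757  222.44231]
[306 212  17  18 251] [314.23108 220.73307]
[376 212  19  19 253] [385.21344 221.26087]
(array([ 0.50322, -0.33464,  0.17831]), [np.float64(2.7335093095481406e-05), np.float64(2.7335093095624795e-05)])
0.050135335939756755 40.825
```

The collar seated at the original height, and the cap measures (0.5032,-0.3346,0.178), the same as before the grasp. The pick is back and upright, the clip is in the tray, and the gripper is clear, so I'm handing in.

```bash
python3 -c "
from plant import robot
print(robot.job_done())"
```

```text
the job is handed in; nothing more can be done
None
```

The job is handed in after about 41 s: the clip was drawn off with the pick at about 6.6 N peak and seen lying in the tray, and the pick is back upright in its slot; the hand-in returned no verdict.

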